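Load the slide dryer with stained-slide baskets

ROBOT

A 7-joint arm with a two-finger parallel gripper is mounted at the origin on the work surface. World frame = base frame: x ahead of the robot, y to its left, z up, the work surface at z = 0. Lengths are in m, angles in rad, forces in N, time in s.
With the tool pointing down it reaches from about 0.4 to 0.85 m from the base axis. Payload 4.4 kg.
Tool frame: the origin (TCP) lies at the very end of the fingers, on their centre line; the grasp point (between the pads) lies ctrl.pinch_z behind it (ctrl.pinch_z is the distance from the TCP to the grasp point, in m); z points along the fingers, y is the line along which they close (so a half turn about z gives the same grasp; the last joint's range is limited). The gripper opens to 94 mm and grips with 3 to 60 N. Pads are 16 mm wide; open, the fingers measure 119 mm over their backs; the gripper's body (75 mm by 177 mm) begins 78 mm behind the grasp point.
Start: joints at [-1.366, 0.628, 0.038, 1.517, -0.027, 0.996, -0.02], TCP at [0.174, 0.626, 0.205] pointing down, gripper open.
Joint ranges: [-3.06, 3.06], [-0.37, 2.12], [-1.25, 1.32], [0.18, 2.47], [-1.1, 4.24], [0.23, 1.98], [-2.94, 2.94]. Speed limits (rad/s): [2.57, 2.57, 3.14, 3.14, 3.14, 3.14, 3.14].

INTERFACE

Orientations are given as a rotation vector (axis times angle).
In Python, from cell import ctrl, vision, workorder gives the robot as it stands. The module is installed in compiled form; this text tells all that it offers.
- The arm moves only by the tool jog_arm, never from a script. Its argument "rows" is a list of rows, each an object of numbers: "x", "y", "z": the shift along the tool's x, y, z in mm; "wx", "wy", "wz": the turn, a rotation vector about the tool's x, y, z in rad; "gripper": the opening, from 0 (shut) to 1 (fully open). A call has 1 to 12 rows; each row shifts and turns the commanded pose from where the row before left it, along the tool's axes as they then stand; what a row does not reach is not made up. A row lasts 1/8 s, in which the tool goes at most 62.5 mm and 10.7 degrees, less where a joint would pass 70% of its speed; a pose out of reach is approached as far as the arm can. A call with a gripper value outside its range is refused whole. The fingers move at their own pace and stop on an object; "force" is the grip in N (left out, the last holds). Time passes only in rows, so rows that do not move let the fingers close. It gives the time, the measured TCP pose, the force, the opening and the grip force at its end, in the units of the state.
- ctrl.get_state(): the state, without advancing time (a new reading comes with each control period).
- vision.grab_frame(name): name is "scene" or "top" or "wrist"; returns a dict with "image" (384x512x3 uint8, red, green, blue), "K" (3x3 intrinsics, pixels), "k1" (the pictures are not rectified: a ray, as slopes to the right and down, at radius r is drawn at 1 + k1 r^2 times it, then the intrinsics apply), "origin" and "attitude" of the camera in the world. Camera axes: x right, y down, z forward; pixel columns grow to the right and rows downward; lengths in m; the calibration is good to about 2 mm. A picture is of the moment at which its call begins. There is no depth.
- workorder.job_done(): hands the job in; it is judged then, once.
The state is a dict: "time_s": time; "qpos": joint angles; "joint_vel": joint speeds; "joint_torque": joint torques, N m; "position": TCP position; "orientation": TCP orientation; "wrist_force": force on the tool from outside, world axes, zero at the start; "ft_torque": the same for the moment, N m; "opening": finger opening in m; "grip_force": force on a finger pad.
Only numpy, scipy, OpenCV 4.12 (cv2) and the standard library are available. Lean on these libraries where they do the work, as an engineer would, in place of code of your own. Each camera call takes 0.05 s, during which the arm holds its last target. There are 200 camera calls.

TASK

Load the slide dryer: press the red key of its catch, keep clear of the transparent hood while it springs fully open by itself, then hang every slide basket by its wire handle on a hook inside, one basket to a hook. Then swing the hood down until the catch holds it shut. Keep the baskets upright, and leave the other things on the bench where they are.

Things in the scene. Friction and masses are not known exactly. Their poses are not given: they have to be found in the camera images.
- dryer: White slide dryer fixed on the bench. Origin: at bench level below the middle hook; x to its back, y to its left, z up. Plinth x -225 to +110 mm, 300 mm wide, 40 mm high (floor under the hooks 41). Back panel x 60 to 80 mm, 250 mm wide, 203 mm high. Grey catch block x -222 to -176 mm, 60 mm wide, 66 mm high; from its back a bevelled steel tongue (to x -150 mm, z 58 to 85) overlaps the hood's lip.
- key_top (a point): Middle of the top of the red push key (34 x 44 mm) on the catch block, 78 mm above the bench, at dryer x -201 mm, y 0. It slides straight down 11 mm against a spring (1.5 N to start, 4 to 5 N fully down); at about 8 mm the tongue lets the hood go. Let go, it springs back up. It also dips while the hood's lip rides past the tongue.
- key (a joint): How far the red key is pressed, m: 0 up, 0.011 fully down.
- hinge (a point): Middle of the hood's hinge line, which runs along the dryer's y: dryer x +90 mm, 50 mm above the bench.
- hood (a joint): Opening angle of the clear hood, rad: 0 shut and held (up to 0.01 of play), 1.48 fully open, standing behind the hooks. Once let go a spring opens it in about 1 s and keeps it open. About 5 N at the lip starts it shutting; near the end 9 to 14 N push the lip past the tongue. Unless the catch holds it, it springs open again.
- canopy: The hood's clear shell with white edges, 280 mm wide. Origin on the hinge line; axes as the dryer's when shut, turning with it. Side view, shut: front pane from x -210, z 0 mm leaning back to x -120, z 172; flat top at z 172; two sides; open below and behind. Blue lip: ledge along the foot of the front pane, x -248 to -210 mm, 280 mm wide, top face z 5 mm.
- lip (a point): Middle of the top face of the blue lip (canopy x -232, y 0, z 5 mm). Shut the hood by pushing on this face: hood open, the lip stands on edge at the top, about 300 mm above the bench, this face to the back; hood shut, it lies level, 55 mm above the bench. The catch block stands just in front of its middle.
- hook1 (a point): Right hook, dryer y -85 mm. Point: where the middle of a hung basket's bar lies, dryer x 0, 167 mm above the bench. 7 mm steel rod from the back panel (186 mm high there), down forward to this seat (underside 156 mm), then up to a tip 19 mm in front of it, top 185 mm high. Bring the bar in from the front, its centre above 190 mm, rod inside the handle, then lower it.
- hook2 (a point): Middle hook, dryer y 0; otherwise as hook1.
- hook3 (a point): Left hook, dryer y +85 mm; otherwise as hook1.
- basket_blue: Wire basket of glass slides with a blue tab, 84 (x) x 64 (y) x 40 mm high, 0.2 to 0.35 kg; may be absent. Origin: centre of its underside, z up; same after half a turn. Handle: inverted U of 6 mm wire in the plane x = 0, 66 mm wide, bar along y. On the bar's middle a plastic tab to hold it by, 12 (x) x 26 (y) mm, 108 to 137 mm above the underside; held by its y faces it leaves room for a hook.
- basket_yellow: As basket_blue, with a yellow tab; may be absent.
- basket_green: As basket_blue, with a green tab; may be absent.
- basket_blue_bar (a point): Middle of the blue basket's handle bar, on its centre line, 105 mm above the basket's underside.
- basket_yellow_bar (a point): Middle of the yellow basket's handle bar, likewise.
- basket_green_bar (a point): Middle of the green basket's handle bar, likewise.
- ink_cyan: Bystander: cyan ink bottle, 40 mm across, 138 mm high, between the baskets and the dryer. Origin: centre of its foot.
- ink_magenta: Bystander: magenta ink bottle, 40 mm across, 138 mm high, left of the dryer. Origin: centre of its foot.
- ink_black: Bystander: black ink bottle, 40 mm across, 138 mm high, left of the dryer. Origin: centre of its foot.
- oil_bottle: Bystander: small amber immersion-oil bottle, 36 mm across, 75 mm high. Origin: centre of its foot.
- slide_box: Bystander: green slide box, 95 x 80 x 34 mm. Origin: centre of its underside.
- carton: Bystander: white and blue carton, 80 x 115 x 51 mm. Origin: centre of its underside.

How it is judged:
On the way, in this order (a step that is already met when the one before it is completed fails the run):
1. the hood has sprung fully open, untouched (value of joint hood above 1.4 rad and contact force between canopy and the arm below 0.5 N and contact force between canopy and the fingers below 0.5 N), for 0.2 s.
2. every basket hangs on a hook, let go, with the hood open ((distance between basket_blue_bar and hook1 below 0.02 m or distance between basket_blue_bar and hook2 below 0.02 m or distance between basket_blue_bar and hook3 below 0.02 m) and angle between each of basket_blue, basket_yellow, basket_green's own z axis and vertical below 0.25 rad and contact force between each of basket_blue, basket_yellow, basket_green and the fingers below 0.2 N and (distance between basket_yellow_bar and hook1 below 0.02 m or distance between basket_yellow_bar and hook2 below 0.02 m or distance between basket_yellow_bar and hook3 below 0.02 m) and (distance between basket_green_bar and hook1 below 0.02 m or distance between basket_green_bar and hook2 below 0.02 m or distance between basket_green_bar and hook3 below 0.02 m) and value of joint hood above 1.2 rad), for 0.3 s.
3. the hood is shut (value of joint hood below 0.03 rad), for 0.2 s.
At the end, for the whole second after the job is handed in: The hood is shut and held by its catch (hood under 0.03 rad, key up), and every basket present hangs on a hook: the middle of its bar within 20 mm of a hook's seat, tilted under 0.25 rad, at rest and let go (value of joint hood below 0.03 rad and value of joint key below 0.004 m and (distance between basket_blue_bar and hook1 below 0.02 m or distance between basket_blue_bar and hook2 below 0.02 m or distance between basket_blue_bar and hook3 below 0.02 m) and angle between each of basket_blue, basket_yellow, basket_green's own z axis and vertical below 0.25 rad and contact force between each of basket_blue, basket_yellow, basket_green and the fingers below 0.2 N and linear speed of each of basket_blue, basket_yellow, basket_green below 0.05 m/s and (distance between basket_yellow_bar and hook1 below 0.02 m or distance between basket_yellow_bar and hook2 below 0.02 m or distance between basket_yellow_bar and hook3 below 0.02 m) and (distance between basket_green_bar and hook1 below 0.02 m or distance between basket_green_bar and hook2 below 0.02 m or distance between basket_green_bar and hook3 below 0.02 m)); the robot touches nothing.
It fails at once if the robot gets in the way of the hood, or pushes it, while it springs open (value of joint hood between 0.04 and 1.3 rad and velocity of joint hood above 0.3 rad/s and (contact force between canopy and the arm above 6 N or contact force between canopy and the fingers above 6 N)).
It fails at once if a basket is tipped over on the bench or in the dryer (its bar under 8 cm high) ((angle between basket_blue's own z axis and vertical above 0.9 rad and height (world z) of basket_blue_bar below 0.08 m) or (angle between basket_yellow's own z axis and vertical above 0.9 rad and height (world z) of basket_yellow_bar below 0.08 m) or (angle between basket_green's own z axis and vertical above 0.9 rad and height (world z) of basket_green_bar below 0.08 m)).
It fails at once if another thing on the bench is pushed more than 4 cm away or knocked over (distance of any of ink_cyan, ink_magenta, ink_black, oil_bottle, slide_box, carton from where it was at the start of the episode above 0.04 m or angle between any of ink_cyan, ink_magenta, ink_black, oil_bottle, slide_box, carton's own z axis and vertical above 0.5 rad).
Of basket_blue, basket_yellow, basket_green only 2 to 3 are there at a start; the rules pass over those that are not, and their reading is None.
At some moment in a run one of basket_blue, basket_yellow, basket_green may be knocked a few centimetres aside while the robot is not near it.
It also fails if it takes over 200 s, if anything falls off the work surface, if the arm or the gripper's body presses on something with over 40 N, if the wrist force passes 120 N, or if a joint passes its speed limit or range.

## Working session

There is one attempt and no reset: what is moved stays moved. The work goes in short steps, Python scripts to look and compute and a tool call to move; the robot and the scene stay as the last step left them, time stands still between calls to the robot, and variables do not carry over. Pictures are saved under pics/ and viewed, at most 18 in all, crops included, and the job is handed in when it is done.

Besides the shell and the picture viewer there is one more tool, called as name(argument=value, ...), one argument or row to a line, values as JSON. jog_arm: Moves the arm, as the interface text tells. Its arguments: {"type":"object","properties":{"rows":{"type":"array"},"force":{"type":"number"}},"required":["rows"]}

```bash
mkdir -p pics; cat > h.py <<'E'
import numpy as np, cv2
from scipy.spatial.transform import Rotation as R
from cell import ctrl, vision, workorder
def grab(n,fn=None):
    f=vision.grab_frame(n)
    if fn: cv2.imwrite('pics/'+fn,f['image'][:,:,::-1])
    np.save('pics/%s.npy'%n,{k:f[k] for k in f},allow_pickle=True)
    return f
def load(n): return np.load('pics/%s.npy'%n,allow_pickle=True).item()
def att(f):
    a=np.array(f['attitude'],float)
    return a if a.shape==(3,3) else (R.from_rotvec(a).as_matrix() if a.size==3 else R.from_quat(a).as_matrix())
def ray(f,u,v):
    K=np.array(f['K']);d=np.array([f['k1'],0,0,0,0.])
    p=cv2.undistortPoints(np.array([[[u,v]]],float),K,d)[0,0]
    return np.array(f['origin']),att(f)@np.array([p[0],p[1],1])
def atz(f,u,v,z):
    o,d=ray(f,u,v);return o+d*(z-o[2])/d[2]
def proj(f,P):
    K=np.array(f['K']);A=att(f)
    c=(np.atleast_2d(P)-np.array(f['origin']))@A
    return cv2.projectPoints(c,np.zeros(3),np.zeros(3),K,np.array([f['k1'],0,0,0,0.]))[0][:,0]
E
python3 - <<'E'
from h import *
for n in('scene','top'):
    f=grab(n,n+'0.png');print(n,f['K'],f['k1'],f['origin'],f['attitude'])
s=ctrl.get_state();print(s,ctrl.pinch_z)
E
```

```text
scene [[397.7951119   0.        254.5883236]
 [  0.        397.7951119 191.0214997]
 [  0.          0.          1.       ]] 0.028861667252891746 [1.30951894 0.254645   0.98282032] [-1.50061065 -2.0790845   0.81229855]
top [[419.36365049   0.         252.72474035]
 [  0.         419.36365049 192.79738601]
 [  0.           0.           1.        ]] -0.02697568731576401 [0.49433039 0.02955603 1.26417958] [-2.16745422  2.19718407 -0.08165702]
{'time_s': 0.1, 'qpos': array([-1.36579722,  0.62923345,  0.03845844,  1.51821988, -0.02702658,
        0.99627998, -0.02001723]), 'joint_vel': array([-0.00145524, -0.00149864,  0.00016135, -0.00216053,  0.0004261 ,
       -0.0026369 ,  0.00185529]), 'joint_torque': array([ 2.83098256e-03, -5.50794017e+01,  1.14686128e+00, -1.87118411e+01,
       -5.23238664e-02,  1.92051963e-02,  5.08574021e-05]), 'position': array([0.17369373, 0.62577516, 0.20467478]), 'orientation': array([-4.24106815e-01, -3.11261191e+00,  2.52530249e-03]), 'wrist_force': array([-0.11892709,  0.09983667,  0.06603295]), 'ft_torque': array([ 0.00571816, -0.0251406 ,  0.00418546]), 'grip_force': 0.0, 'opening': 0.093723517381745} 0.0188
```

View pics/scene0.png

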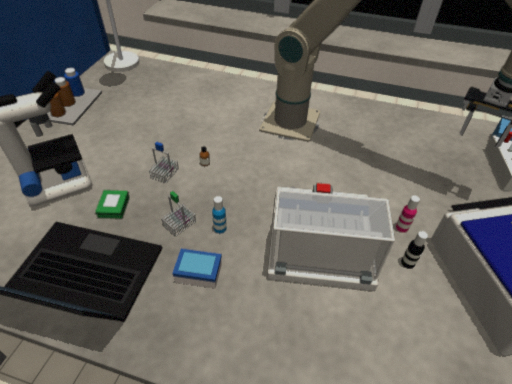

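View pics/top0.png

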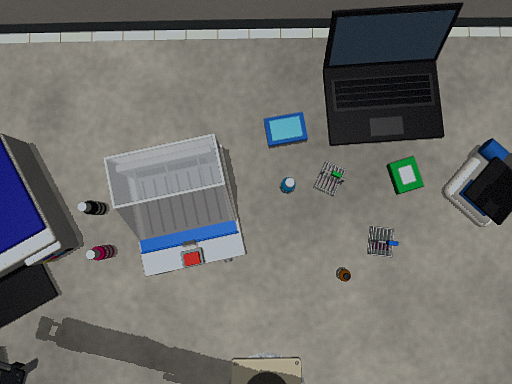

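Both views show the dryer (key at top-view (192,258)), blue basket (381,242), green basket (329,178), cyan ink (288,185), oil (343,274); no yellow basket. I enlarge for measurement.

```bash
python3 - <<'E'
from h import *
f=load('top');im=f['image'][:,:,::-1]
a=cv2.resize(im[130:280,100:250],(600,600),interpolation=cv2.INTER_CUBIC)
cv2.imwrite('pics/c1.png',a)
b=cv2.resize(im[155:285,310:410],None,fx=4.5,fy=4.5,interpolation=cv2.INTER_CUBIC)
g=load('scene')['image'][:,:,::-1]
c=cv2.resize(g[135:240,140:205],None,fx=5.4,fy=5.4,interpolation=cv2.INTER_CUBIC)
H=np.zeros((590,800+10,3),np.uint8);H[:b.shape[0],:450]=b;H[:c.shape[0],455:455+c.shape[1]]=c
cv2.imwrite('pics/c2.png',H[:,:800])
E
```

```text
(no output)
```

View pics/c1.png

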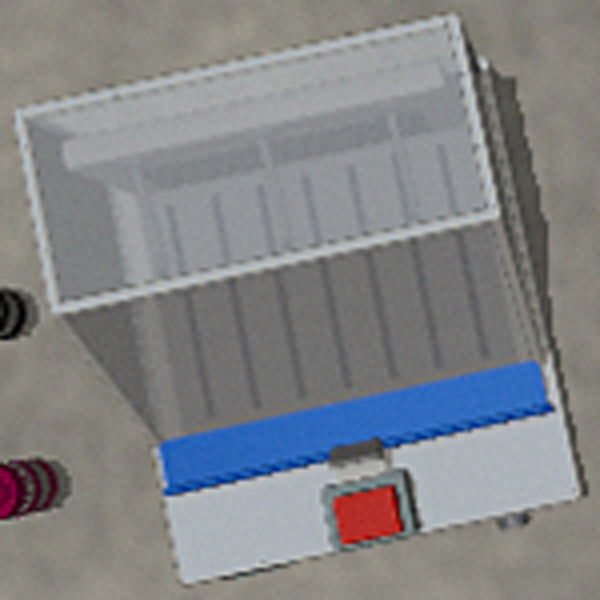

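View pics/c2.png

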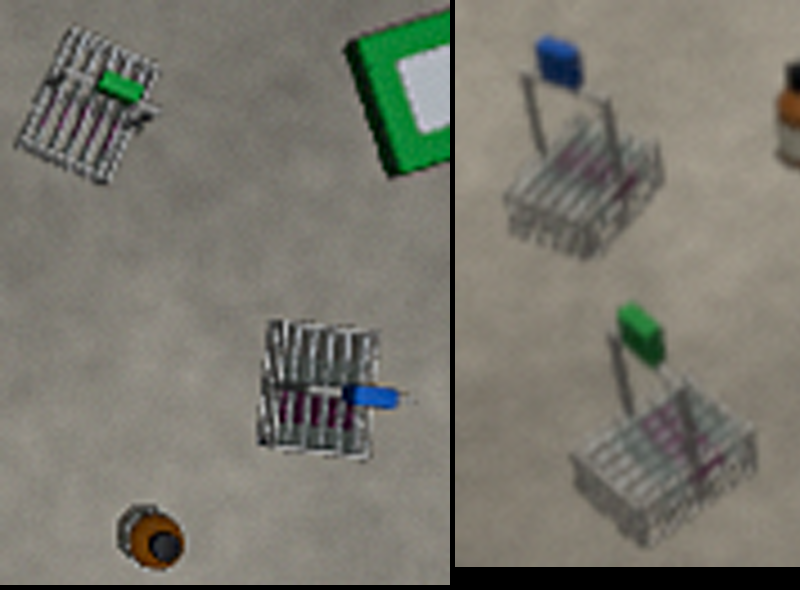

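Crop 1: plinth front corners (183,583),(580,497), key (368,514), hood top corners (57,310),(496,213),(18,112),(455,15), lip front (165,493),(553,408). Crop 2: blue tab (371,397) with rim (272,320),(378,332),(367,458),(260,447); green tab (121,86), rim (73,25),(160,62),(105,183),(18,147).

```bash
cat >> h.py <<'E'
from scipy.optimize import least_squares
def fit(f,model,px,x0):
    model=np.array(model,float);px=np.array(px,float)
    def P(p):
        c,s=np.cos(p[2]),np.sin(p[2]);M=model.copy()
        M[:,0]=p[0]+c*model[:,0]-s*model[:,1];M[:,1]=p[1]+s*model[:,0]+c*model[:,1];return M
    r=least_squares(lambda p:(proj(f,P(p))-px).ravel(),x0,loss='soft_l1')
    return r.x,(proj(f,P(r.x))-px)
E
python3 - <<'E'
from h import *
np.set_printoptions(precision=4,suppress=True)
f=load('top')
up=lambda L,k,o:(np.array(L)+.5)/k-.5+np.array(o)
m=[(-.225,.15,.04),(-.225,-.15,.04),(-.201,0,.078),(-.03,.14,.222),(-.03,-.14,.222),(.09,.14,.222),(.09,-.14,.222),(-.158,.14,.055),(-.158,-.14,.055)]
px=up([(183,583),(580,497),(368,514),(57,310),(496,213),(18,112),(455,15),(165,493),(553,408)],4,(100,130))
print('dryer',*fit(f,m,px,[.6,.2,.2]))
m=[(.042,.032,.04),(.042,-.032,.04),(-.042,-.032,.04),(-.042,.032,.04),(0,0,.137)]
for n,L,y in(('blue',[(272,320),(378,332),(367,458),(260,447),(371,397)],0),('green',[(73,25),(160,62),(105,183),(18,147),(121,86)],-.4)):
    print(n,*fit(f,m,up(L,4.5,(310,155)),[.45,-.2,y]))
s=load('scene');print('tabs scene',atz(s,160,147,.122),atz(s,174,197,.122))
for n,u,v,z in(('cyan',288,183,.138),('oil',344,275,.075),('blk',83,207,.138),('mag',92,255,.138)):print(n,atz(f,u,v,z))
E
```

```text
dryer [0.6015 0.2458 0.2038] [[-1.145   0.3859]
 [ 0.8561 -0.5022]
 [-0.4026 -0.6713]
 [-0.0308 -0.5881]
 [-0.1534 -0.471 ]
 [ 0.6896  2.3762]
 [ 0.0927  2.7635]
 [ 0.7789 -0.2834]
 [-0.8938 -0.0803]]
blue [ 0.441  -0.3405 -0.1271] [[ 1.1587 -0.1822]
 [-0.6422 -0.3858]
 [-0.794   0.4539]
 [ 1.1231  0.4345]
 [-0.3339 -0.2603]]
green [ 0.6285 -0.1962 -0.44  ] [[-0.5172  0.1765]
 [ 0.0383  0.8799]
 [ 0.864  -0.0861]
 [ 0.2224 -1.0897]
 [-0.4608 -0.0042]]
tabs scene [ 0.4411 -0.3391  0.122 ] [ 0.6293 -0.1974  0.122 ]
cyan [ 0.605  -0.0655  0.138 ]
oil [ 0.3496 -0.2231  0.075 ]
blk [0.5476 0.4887 0.138 ]
mag [0.4187 0.4625 0.138 ]
```

jog_arm(
  rows=[
    {"wz": -0.119,"gripper": 0},
    {"wz": -0.119},
    {"wz": -0.119},
    {"wz": -0.119},
  ],
  force=20,
)

```text
invalid input
```

```bash
cat >> h.py <<'E'
D0=np.array([.6015,.2458]);DY=.2038
def dry(x,y,z):
    c,s=np.cos(DY),np.sin(DY);return np.array([D0[0]+c*x-s*y,D0[1]+s*x+c*y,z])
def to(T,yaw=None):
    """tool shift (mm) and turn to TCP target T, fingers down, tool y at world heading pi/2+yaw (mod pi)"""
    s=ctrl.get_state();A=R.from_rotvec(s['orientation']);
    if yaw is not None:
        y=np.array([-np.sin(yaw),np.cos(yaw),0]); 
        if y@A.as_matrix()[:,1]<0:y=-y
        z=np.array([0,0,-1.]);B=R.from_matrix(np.c_[np.cross(y,z),y,z])
    else:B=A
    print('turn',(A.inv()*B).as_rotvec().round(3),'then shift',(B.inv().apply(np.array(T)-s['position'])*1e3).round(1),'| pos',s['position'].round(4),'t',round(s['time_s'],2),'F',s['wrist_force'].round(1),'open',round(s['opening'],4),'grip',round(s['grip_force'],1))
E
python3 -c "
from h import *
to(dry(-.207,0,.13),DY)"
```

```text
turn [-0.002 -0.    -0.475] then shift [-135.  -458.7   74.7] | pos [0.1737 0.6258 0.2047] t 0.1 F [-0.1  0.1  0.1] open 0.0937 grip 0.0
```

jog_arm(
  rows=[
    {"x": 0,"y": 0,"z": 0,"wx": 0,"wy": 0,"wz": -0.119,"gripper": 0},
    {"x": 0,"y": 0,"z": 0,"wx": 0,"wy": 0,"wz": -0.119,"gripper": 0},
    {"x": 0,"y": 0,"z": 0,"wx": 0,"wy": 0,"wz": -0.119,"gripper": 0},
    {"x": 0,"y": 0,"z": 0,"wx": 0,"wy": 0,"wz": -0.119,"gripper": 0},
  ],
  force=20,
)

```text
time_s: 0.6
position: [0.1737, 0.6259, 0.2049]
orientation: [0.328, -3.124, 0.002]
wrist_force: [0.5, -0.7, 0.9]
opening: 0.0571
grip_force: 0.0
```

jog_arm(
  rows=[
    {"x": -13,"y": -46,"z": 0,"wx": 0,"wy": 0,"wz": 0,"gripper": 0},
    {"x": -13,"y": -46,"z": 0,"wx": 0,"wy": 0,"wz": 0,"gripper": 0},
    {"x": -13,"y": -46,"z": 0,"wx": 0,"wy": 0,"wz": 0,"gripper": 0},
    {"x": -13,"y": -46,"z": 0,"wx": 0,"wy": 0,"wz": 0,"gripper": 0},
    {"x": -13,"y": -46,"z": 0,"wx": 0,"wy": 0,"wz": 0,"gripper": 0},
    {"x": -13,"y": -46,"z": 0,"wx": 0,"wy": 0,"wz": 0,"gripper": 0},
    {"x": -13,"y": -46,"z": 0,"wx": 0,"wy": 0,"wz": 0,"gripper": 0},
    {"x": -13,"y": -46,"z": 0,"wx": 0,"wy": 0,"wz": 0,"gripper": 0},
    {"x": -13,"y": -46,"z": 0,"wx": 0,"wy": 0,"wz": 0,"gripper": 0},
    {"x": -13,"y": -46,"z": 0,"wx": 0,"wy": 0,"wz": 0,"gripper": 0},
    {"x": 0,"y": 0,"z": 0,"wx": 0,"wy": 0,"wz": 0,"gripper": 0},
  ],
)

```text
time_s: 1.98
position: [0.3962, 0.1987, 0.2053]
orientation: [0.31, -3.126, 0.003]
wrist_force: [1.0, 0.3, 0.2]
opening: 0.0004
grip_force: 0.0
```

```bash
python3 -c "
from h import *
to(dry(-.207,0,.095),DY)
f=grab('wrist','w1.png')
print(proj(f,[dry(-.201,0,.078),dry(-.158,.14,.055),dry(-.158,-.14,.055)]))"
```

```text
turn [-0.002 -0.    -0.006] then shift [ -3.6   4.6 110.3] | pos [0.3962 0.1987 0.2053] t 1.98 F [1.  0.3 0.2] open 0.0004 grip 0.0
[[262.47202698 190.54537905]
 [372.96744216 218.42175138]
 [151.75269369 219.46395873]]
```

View pics/w1.png

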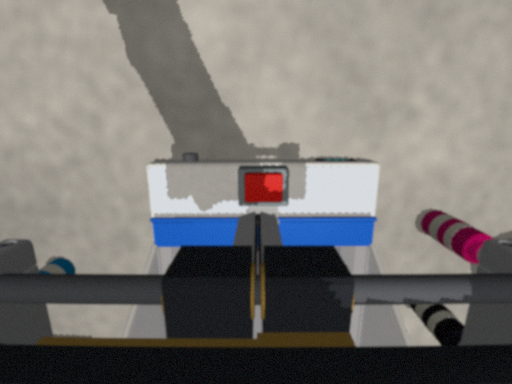

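Key seen at (264,187) vs predicted (262,190): dryer is ~2 mm nearer than fitted. Pressing.

jog_arm(
  rows=[
    {"x": -2,"y": 5,"z": 37,"wx": 0,"wy": 0,"wz": 0,"gripper": 0},
    {"x": 0,"y": 0,"z": 37,"wx": 0,"wy": 0,"wz": 0,"gripper": 0},
    {"x": 0,"y": 0,"z": 36,"wx": 0,"wy": 0,"wz": 0,"gripper": 0},
    {"x": 0,"y": 0,"z": 10,"wx": 0,"wy": 0,"wz": 0,"gripper": 0},
    {"x": 0,"y": 0,"z": 9,"wx": 0,"wy": 0,"wz": 0,"gripper": 0},
    {"x": 0,"y": 0,"z": 6,"wx": 0,"wy": 0,"wz": 0,"gripper": 0},
    {"x": 0,"y": 0,"z": 3,"wx": 0,"wy": 0,"wz": 0,"gripper": 0},
    {"x": 0,"y": 0,"z": 0,"wx": 0,"wy": 0,"wz": 0,"gripper": 0},
  ],
)

```text
time_s: 3.02
position: [0.396, 0.2084, 0.0679]
orientation: [-0.322, 3.124, 0.001]
wrist_force: [-1.7, 1.7, 2.9]
opening: 0.0004
grip_force: 1.7
```

```bash
python3 -c "
from h import *
to(dry(-.209,0,.068),DY)
f=grab('wrist');g=grab('scene')
cv2.imwrite('pics/a1.png',np.hstack([cv2.resize(f['image'],(400,300)),cv2.resize(g['image'],(400,300))])[:,:,::-1])"
```

```text
turn [0.001 0.001 0.002] then shift [ 0.1 -5.  -0.1] | pos [0.396  0.2084 0.0679] t 3.02 F [-1.7  1.7  2.9] open 0.0004 grip 1.7
```

View pics/a1.png

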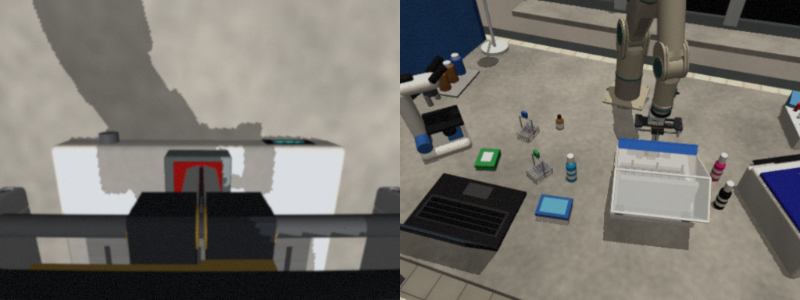

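The hood's blue lip is already rising (scene, about (655,147)). I hold still, then lift.

jog_arm(
  rows=[
    {"x": 0,"y": 0,"z": 0,"wx": 0,"wy": 0,"wz": 0,"gripper": 0},
    {"x": 0,"y": 0,"z": 0,"wx": 0,"wy": 0,"wz": 0,"gripper": 0},
    {"x": 0,"y": 0,"z": 0,"wx": 0,"wy": 0,"wz": 0,"gripper": 0},
    {"x": 0,"y": 0,"z": 0,"wx": 0,"wy": 0,"wz": 0,"gripper": 0},
    {"x": 0,"y": 0,"z": 0,"wx": 0,"wy": 0,"wz": 0,"gripper": 0},
    {"x": 0,"y": 0,"z": 0,"wx": 0,"wy": 0,"wz": 0,"gripper": 0},
    {"x": 0,"y": 0,"z": 0,"wx": 0,"wy": 0,"wz": 0,"gripper": 0},
    {"x": 0,"y": 0,"z": 0,"wx": 0,"wy": 0,"wz": 0,"gripper": 0},
    {"x": 0,"y": 0,"z": -40,"wx": 0,"wy": 0,"wz": 0,"gripper": 0},
    {"x": 0,"y": 0,"z": -40,"wx": 0,"wy": 0,"wz": 0,"gripper": 0.5},
    {"x": 0,"y": 0,"z": -40,"wx": 0,"wy": 0,"wz": 0,"gripper": 0.6},
    {"x": 0,"y": 0,"z": -40,"wx": 0,"wy": 0,"wz": 0,"gripper": 0.6},
  ],
)

```text
time_s: 4.62
position: [0.3949, 0.2059, 0.2281]
orientation: [0.319, -3.123, 0.004]
wrist_force: [0.1, 0.5, 0.8]
opening: 0.027
grip_force: 0.0
```

```bash
python3 -c "
from h import *
to([.6285,-.1962,.25],-.44)
f=grab('top');g=grab('scene')
a=cv2.resize(f['image'][130:280,100:250],(400,400),interpolation=cv2.INTER_CUBIC)
b=cv2.resize(g['image'][120:320,260:460],(400,400),interpolation=cv2.INTER_CUBIC)
cv2.imwrite('pics/a2.png',np.hstack([a,b])[:,:,::-1])"
```

```text
turn [-0.003 -0.002  0.644] then shift [-382.7 -264.3  -21.9] | pos [0.3949 0.2059 0.2281] t 4.62 F [0.1 0.5 0.8] open 0.027 grip 0.0
```

View pics/a2.png

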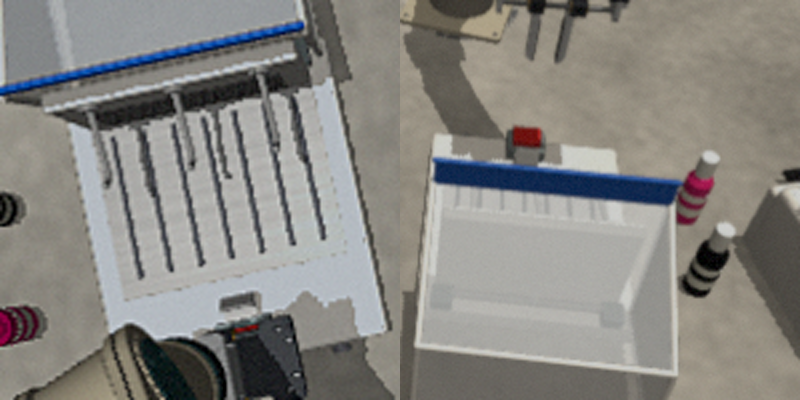

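The hood stands fully open; hook tips in the crop are at (105,184), (192,165), (274,150). Heading to the green basket.

jog_arm(
  rows=[
    {"x": 0,"y": 0,"z": -5,"wx": 0,"wy": 0,"wz": 0.161,"gripper": 0.7},
    {"x": 0,"y": 0,"z": -5,"wx": 0,"wy": 0,"wz": 0.161,"gripper": 0.7},
    {"x": 0,"y": 0,"z": -5,"wx": 0,"wy": 0,"wz": 0.161,"gripper": 0.7},
    {"x": 0,"y": 0,"z": -5,"wx": 0,"wy": 0,"wz": 0.161,"gripper": 0.7},
    {"x": -47,"y": -33,"z": 0,"wx": 0,"wy": 0,"wz": 0,"gripper": 0.7},
    {"x": -47,"y": -33,"z": 0,"wx": 0,"wy": 0,"wz": 0,"gripper": 0.7},
    {"x": -47,"y": -33,"z": 0,"wx": 0,"wy": 0,"wz": 0,"gripper": 0.7},
    {"x": -47,"y": -33,"z": 0,"wx": 0,"wy": 0,"wz": 0,"gripper": 0.7},
    {"x": -47,"y": -33,"z": 0,"wx": 0,"wy": 0,"wz": 0,"gripper": 0.7},
    {"x": -47,"y": -33,"z": 0,"wx": 0,"wy": 0,"wz": 0,"gripper": 0.7},
    {"x": -47,"y": -33,"z": 0,"wx": 0,"wy": 0,"wz": 0,"gripper": 0.7},
    {"x": 0,"y": 0,"z": 0,"wx": 0,"wy": 0,"wz": 0,"gripper": 0.7},
  ],
)

```text
time_s: 6.22
position: [0.5944, -0.1476, 0.2449]
orientation: [-0.696, -3.06, 0.007]
wrist_force: [-0.8, 1.4, -0.5]
opening: 0.0662
grip_force: 0.0
```

```bash
python3 - <<'E'
from h import *
f=load('top')
px=(np.array([(105,184),(192,165),(274,150)])+.5)/(400/150)-.5+np.array([100,130])
m=[(-.019,.085,.185),(-.019,0,.185),(-.019,-.085,.185)]
print(proj(f,[dry(*a) for a in m])-px)
to([.6285,-.1962,.12],-.44)
f=grab('wrist');g=grab('scene')
print(proj(f,[[.6285,-.1962,.137]]),proj(g,[[.6285,-.1962,.137],[.441,-.3405,.137]]))
a=cv2.resize(f['image'],(480,360));b=cv2.resize(g['image'][130:240,140:240],(320,352))
H=np.zeros((360,800,3),np.uint8);H[:,:480]=a;H[:352,480:]=b
cv2.imwrite('pics/a3.png',H[:,:,::-1])
E
```

```text
[[-0.50138236 -0.27837534]
 [-0.99430506 -0.22939087]
 [ 0.39213643 -1.67481009]]
turn [-0.005 -0.002 -0.007] then shift [-51.6 -29.4 124.9] | pos [ 0.5944 -0.1476  0.2449] t 6.22 F [-0.8  1.4 -0.5] open 0.0662 grip 0.0
[[231.96477149 231.32231663]] [[173.83442493 193.41569474]
 [158.91416996 143.37331883]]
```

View pics/a3.png

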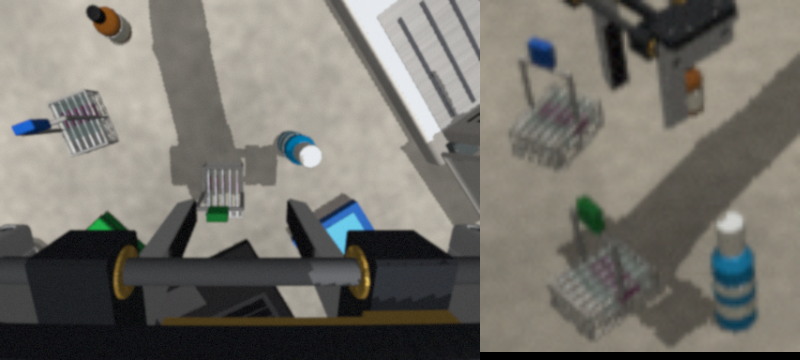

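Green tab seen at wrist (231,226) vs predicted (232,231): unmoved. Descend and grasp just above the bar.

jog_arm(
  rows=[
    {"x": -26,"y": -15,"z": 0,"wx": 0,"wy": 0,"wz": 0,"gripper": 0.6},
    {"x": -26,"y": -15,"z": 0,"wx": 0,"wy": 0,"wz": 0,"gripper": 0.6},
    {"x": 0,"y": 0,"z": 30,"wx": 0,"wy": 0,"wz": 0,"gripper": 0.6},
    {"x": 0,"y": 0,"z": 30,"wx": 0,"wy": 0,"wz": 0,"gripper": 0.6},
    {"x": 0,"y": 0,"z": 30,"wx": 0,"wy": 0,"wz": 0,"gripper": 0.6},
    {"x": 0,"y": 0,"z": 0,"wx": 0,"wy": 0,"wz": 0,"gripper": 0.6},
  ],
)

```text
time_s: 7.08
position: [0.6271, -0.1876, 0.1548]
orientation: [-0.679, -3.06, -0.002]
wrist_force: [0.5, -0.3, -0.1]
opening: 0.0564
grip_force: 0.0
```

```bash
python3 - <<'E'
from h import *
to([.6285,-.1962,.112],-.44)
f=grab('wrist')
print(proj(f,[[.6285,-.1962,.137]]))
cv2.imwrite('pics/a4.png',f['image'][130:330,130:380,::-1].repeat(3,0).repeat(3,1))
E
```

```text
turn [-0.001 -0.007  0.003] then shift [-4.9 -7.2 42.8] | pos [ 0.6271 -0.1876  0.1548] t 7.08 F [ 0.5 -0.3 -0.1] open 0.0564 grip 0.0
[[248.02972022 220.12196547]]
```

View pics/a4.png

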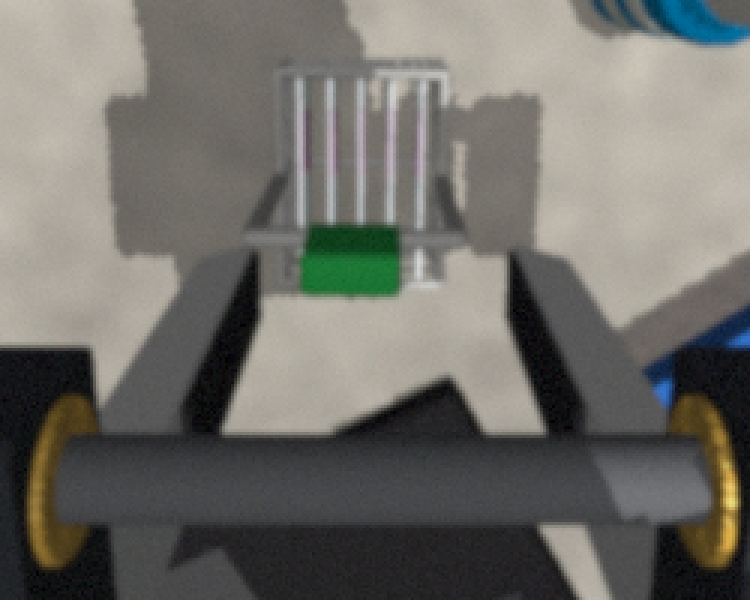

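Tab top centre at (247,221) vs predicted (248,220): the estimate is right to 1 mm.

jog_arm(
  rows=[
    {"x": -5,"y": -8,"z": 0,"wx": 0,"wy": 0,"wz": 0,"gripper": 0.6},
    {"x": 0,"y": 0,"z": 22,"wx": 0,"wy": 0,"wz": 0,"gripper": 0.6},
    {"x": 0,"y": 0,"z": 20,"wx": 0,"wy": 0,"wz": 0,"gripper": 0.6},
    {"x": 0,"y": 0,"z": 0,"wx": 0,"wy": 0,"wz": 0,"gripper": 0.6},
    {"x": 0,"y": 0,"z": 0,"wx": 0,"wy": 0,"wz": 0,"gripper": 0.1},
    {"x": 0,"y": 0,"z": 0,"wx": 0,"wy": 0,"wz": 0,"gripper": 0.1},
    {"x": 0,"y": 0,"z": 0,"wx": 0,"wy": 0,"wz": 0,"gripper": 0.1},
    {"x": 0,"y": 0,"z": 0,"wx": 0,"wy": 0,"wz": 0,"gripper": 0.1},
    {"x": 0,"y": 0,"z": -5,"wx": 0,"wy": 0,"wz": 0,"gripper": 0.1},
    {"x": 0,"y": 0,"z": -15,"wx": 0,"wy": 0,"wz": 0,"gripper": 0.1},
    {"x": 0,"y": 0,"z": 0,"wx": 0,"wy": 0,"wz": 0,"gripper": 0.1},
  ],
  force=30,
)

```text
time_s: 8.5
position: [0.632, -0.2003, 0.1371]
orientation: [0.683, 3.063, -0.001]
wrist_force: [-0.0, 0.0, -3.0]
opening: 0.0257
grip_force: 30.0
```

```bash
python3 - <<'E'
from h import *
to(dry(-.002,-.085,.30),DY)
E
```

```text
turn [-0.001  0.003 -0.643] then shift [ -58.4  358.  -162.9] | pos [ 0.632  -0.2003  0.1371] t 8.5 F [-0.  0. -3.] open 0.0257 grip 30.0
```

jog_arm(
  rows=[
    {"x": 0,"y": 0,"z": -40,"wx": 0,"wy": 0,"wz": 0,"gripper": 0.1},
    {"x": 0,"y": 0,"z": -40,"wx": 0,"wy": 0,"wz": -0.08,"gripper": 0.1},
    {"x": 0,"y": 0,"z": -40,"wx": 0,"wy": 0,"wz": -0.14,"gripper": 0.1},
    {"x": 0,"y": 0,"z": -40,"wx": 0,"wy": 0,"wz": -0.14,"gripper": 0.1},
    {"x": 0,"y": 0,"z": 0,"wx": 0,"wy": 0,"wz": -0.14,"gripper": 0.1},
    {"x": 0,"y": 0,"z": 0,"wx": 0,"wy": 0,"wz": -0.14,"gripper": 0.1},
    {"x": 0,"y": 0,"z": 0,"wx": 0,"wy": 0,"wz": 0,"gripper": 0.1},
  ],
)

```text
time_s: 9.38
position: [0.6306, -0.1999, 0.2953]
orientation: [0.313, -3.126, -0.001]
wrist_force: [-0.2, 0.0, -4.1]
opening: 0.0251
grip_force: 30.0
```

```bash
python3 - <<'E'
from h import *
to(dry(-.1,-.085,.30),DY)
E
```

```text
turn [ 0.    -0.    -0.004] then shift [ 38.3 357.3  -4.7] | pos [ 0.6306 -0.1999  0.2953] t 9.38 F [-0.2  0.  -4.1] open 0.0251 grip 30.0
```

jog_arm(
  rows=[
    {"x": 4,"y": 15,"z": 0,"wx": 0,"wy": 0,"wz": 0,"gripper": 0.1},
    {"x": 4,"y": 30,"z": 0,"wx": 0,"wy": 0,"wz": 0,"gripper": 0.1},
    {"x": 4,"y": 45,"z": 0,"wx": 0,"wy": 0,"wz": 0,"gripper": 0.1},
    {"x": 4,"y": 45,"z": 0,"wx": 0,"wy": 0,"wz": 0,"gripper": 0.1},
    {"x": 4,"y": 45,"z": 0,"wx": 0,"wy": 0,"wz": 0,"gripper": 0.1},
    {"x": 4,"y": 45,"z": 0,"wx": 0,"wy": 0,"wz": 0,"gripper": 0.1},
    {"x": 4,"y": 45,"z": 0,"wx": 0,"wy": 0,"wz": 0,"gripper": 0.1},
    {"x": 4,"y": 40,"z": 0,"wx": 0,"wy": 0,"wz": 0,"gripper": 0.1},
    {"x": 4,"y": 30,"z": 0,"wx": 0,"wy": 0,"wz": 0,"gripper": 0.1},
    {"x": 2,"y": 17,"z": 0,"wx": 0,"wy": 0,"wz": 0,"gripper": 0.1},
    {"x": 0,"y": 0,"z": 30,"wx": 0,"wy": 0,"wz": 0,"gripper": 0.1},
    {"x": 0,"y": 0,"z": 30,"wx": 0,"wy": 0,"wz": 0,"gripper": 0.1},
  ],
)

```text
time_s: 10.88
position: [0.5224, 0.1423, 0.2352]
orientation: [-0.314, 3.125, -0.001]
wrist_force: [0.2, -0.1, -4.1]
opening: 0.0258
grip_force: 30.0
```

jog_arm(
  rows=[
    {"x": 0,"y": 0,"z": 20,"wx": 0,"wy": 0,"wz": 0,"gripper": 0.1},
    {"x": 0,"y": 0,"z": 0,"wx": 0,"wy": 0,"wz": 0,"gripper": 0.1},
    {"x": 0,"y": 0,"z": 0,"wx": 0,"wy": 0,"wz": 0,"gripper": 0.1},
  ],
)

```text
time_s: 11.25
position: [0.523, 0.1424, 0.2163]
orientation: [-0.314, 3.124, 0.0]
wrist_force: [0.2, 0.4, -3.5]
opening: 0.0256
grip_force: 30.0
```

```bash
python3 - <<'E'
from h import *
to(dry(-.002,-.085,.215),DY)
f=grab('wrist');g=grab('top')
c,s=np.cos(DY),np.sin(DY);p=ctrl.get_state()['position'];P=lambda z:[p[0],p[1],z]
print('tab top if centred, -z+20/26',proj(f,[P(p[2]+.026)]),proj(g,[P(p[2]+.026)]))
pr=proj(f,[dry(0,-.085,.167),dry(-.019,-.085,.185),dry(.06,-.085,.186)]);print(pr)
pt=proj(g,[dry(0,-.085,.167),dry(-.019,-.085,.185),dry(.06,-.085,.186)]);print(pt)
a=cv2.resize(f['image'][100:340,100:420],(480,360));b=cv2.resize(g['image'][130:238,170:266],(320,360))
cv2.imwrite('pics/a5.png',np.hstack([a,b])[:,:,::-1])
E
```

```text
turn [-0.     0.001 -0.003] then shift [-95.8   0.4   1.3] | pos [0.523  0.1424 0.2163] t 11.25 F [ 0.2  0.4 -3.5] open 0.0256 grip 30.0
tab top if centred, -z+20/26 [[259.07302456 239.13224916]] [[206.76131405 213.34343398]]
[[259.09280792 300.59055605]
 [259.16492206 294.76572287]
 [259.30405005 368.26749722]]
[[202.15974902 177.90249608]
 [202.82963643 184.26268991]
 [196.51127547 154.67489722]]
```

View pics/a5.png

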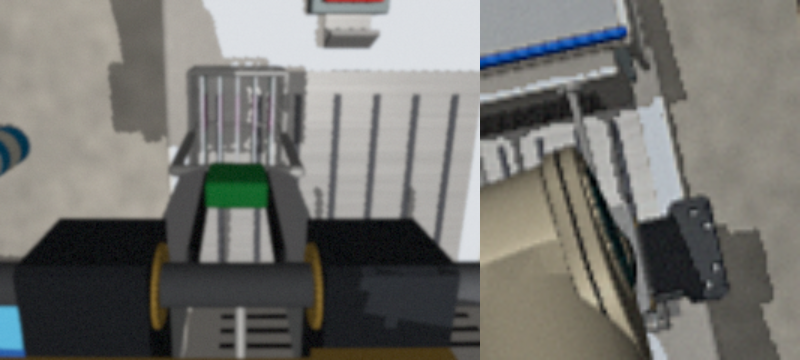

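Tab top centre at wrist (258,229), so the basket sits ~4 mm robot-side of the TCP; hook rod at column 260, aligned. Insert and lower.

jog_arm(
  rows=[
    {"x": -10,"y": 0,"z": 0,"wx": 0,"wy": 0,"wz": 0,"gripper": 0.1},
    {"x": -20,"y": 0,"z": 0,"wx": 0,"wy": 0,"wz": 0,"gripper": 0.1},
    {"x": -20,"y": 0,"z": 0,"wx": 0,"wy": 0,"wz": 0,"gripper": 0.1},
    {"x": -20,"y": 0,"z": 0,"wx": 0,"wy": 0,"wz": 0,"gripper": 0.1},
    {"x": -20,"y": 0,"z": 0,"wx": 0,"wy": 0,"wz": 0,"gripper": 0.1},
    {"x": -10,"y": 0,"z": 0,"wx": 0,"wy": 0,"wz": 0,"gripper": 0.1},
    {"x": 0,"y": 0,"z": 0,"wx": 0,"wy": 0,"wz": 0,"gripper": 0.1},
    {"x": 0,"y": 0,"z": 8,"wx": 0,"wy": 0,"wz": 0,"gripper": 0.1},
    {"x": 0,"y": 0,"z": 8,"wx": 0,"wy": 0,"wz": 0,"gripper": 0.1},
    {"x": 0,"y": 0,"z": 8,"wx": 0,"wy": 0,"wz": 0,"gripper": 0.1},
    {"x": 0,"y": 0,"z": 6,"wx": 0,"wy": 0,"wz": 0,"gripper": 0.1},
    {"x": 0,"y": 0,"z": 0,"wx": 0,"wy": 0,"wz": 0,"gripper": 0.1},
  ],
)

```text
time_s: 12.85
position: [0.6199, 0.1623, 0.1847]
orientation: [0.315, -3.124, 0.0]
wrist_force: [0.9, -0.6, -3.0]
opening: 0.026
grip_force: 30.0
```

```bash
python3 - <<'E'
from h import *
to(dry(.002,-.085,.177),DY)
E
```

```text
turn [-0.    -0.001 -0.003] then shift [-0.9  0.5  7.7] | pos [0.6199 0.1623 0.1847] t 12.85 F [ 0.9 -0.6 -3. ] open 0.026 grip 30.0
```

jog_arm(
  rows=[
    {"x": 0,"y": 0,"z": 3,"wx": 0,"wy": 0,"wz": 0,"gripper": 0.1},
    {"x": 0,"y": 0,"z": 3,"wx": 0,"wy": 0,"wz": 0,"gripper": 0.1},
    {"x": 0,"y": 0,"z": 0,"wx": 0,"wy": 0,"wz": 0,"gripper": 0.1},
  ],
)

```text
time_s: 13.22
position: [0.6202, 0.1624, 0.1792]
orientation: [0.315, -3.125, 0.0]
wrist_force: [0.2, -0.4, -3.1]
opening: 0.0255
grip_force: 30.0
```

jog_arm(
  rows=[
    {"x": 0,"y": 0,"z": 3,"wx": 0,"wy": 0,"wz": 0,"gripper": 0.1},
    {"x": 0,"y": 0,"z": 0,"wx": 0,"wy": 0,"wz": 0,"gripper": 0.1},
  ],
)

```text
time_s: 13.48
position: [0.6208, 0.1626, 0.1779]
orientation: [-0.315, 3.124, 0.0]
wrist_force: [-1.3, -0.8, 4.3]
opening: 0.0258
grip_force: 30.0
```

Bar contacts the seat (force went from -3 to +4 N). Release and rise.

jog_arm(
  rows=[
    {"x": 0,"y": 0,"z": -1,"wx": 0,"wy": 0,"wz": 0,"gripper": 0.1},
    {"x": 0,"y": 0,"z": 0,"wx": 0,"wy": 0,"wz": 0,"gripper": 0.45},
    {"x": 0,"y": 0,"z": 0,"wx": 0,"wy": 0,"wz": 0,"gripper": 0.45},
    {"x": 0,"y": 0,"z": 0,"wx": 0,"wy": 0,"wz": 0,"gripper": 0.45},
    {"x": 0,"y": 0,"z": -10,"wx": 0,"wy": 0,"wz": 0,"gripper": 0.45},
    {"x": 0,"y": 0,"z": -30,"wx": 0,"wy": 0,"wz": 0,"gripper": 0.45},
    {"x": 0,"y": 0,"z": -30,"wx": 0,"wy": 0,"wz": 0,"gripper": 0.45},
    {"x": 20,"y": 0,"z": -10,"wx": 0,"wy": 0,"wz": 0,"gripper": 0.45},
    {"x": 40,"y": 0,"z": 0,"wx": 0,"wy": 0,"wz": 0,"gripper": 0.45},
    {"x": 40,"y": 0,"z": 0,"wx": 0,"wy": 0,"wz": 0,"gripper": 0.45},
    {"x": 40,"y": 0,"z": 0,"wx": 0,"wy": 0,"wz": 0,"gripper": 0.45},
  ],
)

```text
time_s: 14.85
position: [0.4822, 0.1343, 0.2582]
orientation: [-0.315, 3.124, 0.0]
wrist_force: [0.5, 0.4, 0.1]
opening: 0.042
grip_force: 0.0
```

```bash
python3 - <<'E'
from h import *
to([.441,-.3405,.25],-.1271)
f=grab('wrist');g=grab('top');h=grab('scene')
print(proj(g,[dry(0,-.085,.199),[.441,-.3405,.137]]),proj(h,[dry(0,-.085,.199),[.441,-.3405,.137]]))
a=cv2.resize(f['image'],(400,300));b=cv2.resize(g['image'][130:230,170:270],(300,300));c=cv2.resize(h['image'][130:240,260:400],(382,300))
d=cv2.resize(g['image'][215:275,350:430],(400,300))
H=np.zeros((600,800,3),np.uint8);H[:300,:400]=a;H[:300,400:700]=b;H[300:,:382]=c;H[300:,400:]=d
cv2.imwrite('pics/a6.png',H[:,:,::-1])
E
```

```text
turn [0.    0.001 0.328] then shift [ -19.3 -476.2    8.2] | pos [0.4822 0.1343 0.2582] t 14.85 F [0.5 0.4 0.1] open 0.042 grip 0.0
[[200.63781592 176.51274379]
 [391.70567667 242.5796994 ]] [[297.23970597 207.08383187]
 [158.91416996 143.37331883]]
```

View pics/a6.png

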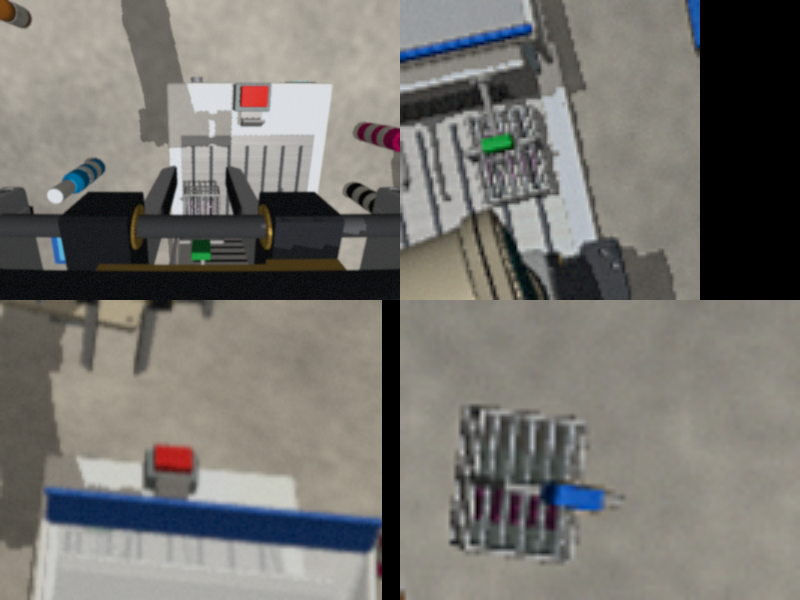

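Green hangs on hook1 (tab at top (202,178), predicted (201,177)). The blue basket has been knocked: tab now at (386,254). Refit: rim (475,407),(585,422),(570,560),(453,543) in the composite.

```bash
python3 - <<'E'
from h import *
f=load('top')
px=(np.array([(475,407),(585,422),(570,560),(453,543),(581,496)])-[400,300]+.5)/5-.5+np.array([350,215])
m=[(.042,.032,.04),(.042,-.032,.04),(-.042,-.032,.04),(-.042,.032,.04),(0,0,.137)]
x,r=fit(f,m,px,[.42,-.34,-.12]);print(x,r)
to([x[0],x[1],.25],x[2])
E
```

```text
[ 0.41209197 -0.31997535 -0.15988626] [[ 0.41776971 -0.68996527]
 [ 0.14245886 -0.50566584]
 [-0.44364722  0.71404952]
 [ 1.1275234   0.92131779]
 [-1.3364144  -0.23256848]]
turn [0.    0.001 0.361] then shift [  -3.1 -459.6    8.6] | pos [0.4822 0.1343 0.2586] t 15.0 F [-0.2  0.7  0.5] open 0.0423 grip 0.0
```

jog_arm(
  rows=[
    {"x": 0,"y": 0,"z": 0,"wx": 0,"wy": 0,"wz": 0.18,"gripper": 0.6},
    {"x": 0,"y": 0,"z": 0,"wx": 0,"wy": 0,"wz": 0.18,"gripper": 0.6},
    {"x": 0,"y": -46,"z": 0,"wx": 0,"wy": 0,"wz": 0,"gripper": 0.6},
    {"x": 0,"y": -46,"z": 0,"wx": 0,"wy": 0,"wz": 0,"gripper": 0.6},
    {"x": 0,"y": -46,"z": 0,"wx": 0,"wy": 0,"wz": 0,"gripper": 0.6},
    {"x": 0,"y": -46,"z": 0,"wx": 0,"wy": 0,"wz": 0,"gripper": 0.6},
    {"x": 0,"y": -46,"z": 0,"wx": 0,"wy": 0,"wz": 0,"gripper": 0.6},
    {"x": 0,"y": -46,"z": 0,"wx": 0,"wy": 0,"wz": 0,"gripper": 0.6},
    {"x": 0,"y": -46,"z": 0,"wx": 0,"wy": 0,"wz": 0,"gripper": 0.6},
    {"x": 0,"y": -46,"z": 0,"wx": 0,"wy": 0,"wz": 0,"gripper": 0.6},
    {"x": 0,"y": -46,"z": 0,"wx": 0,"wy": 0,"wz": 0,"gripper": 0.6},
    {"x": 0,"y": -46,"z": 0,"wx": 0,"wy": 0,"wz": 0,"gripper": 0.6},
  ],
)

```text
time_s: 16.5
position: [0.4115, -0.3223, 0.258]
orientation: [0.249, 3.13, -0.002]
wrist_force: [1.1, -0.4, -0.4]
opening: 0.0564
grip_force: 0.0
```

jog_arm(
  rows=[
    {"x": 0,"y": 0,"z": 30,"wx": 0,"wy": 0,"wz": 0,"gripper": 0.6},
    {"x": 0,"y": 0,"z": 30,"wx": 0,"wy": 0,"wz": 0,"gripper": 0.6},
    {"x": 0,"y": 0,"z": 30,"wx": 0,"wy": 0,"wz": 0,"gripper": 0.6},
    {"x": 0,"y": 0,"z": 0,"wx": 0,"wy": 0,"wz": 0,"gripper": 0.6},
  ],
)

```text
time_s: 17.0
position: [0.4102, -0.3197, 0.166]
orientation: [-0.249, -3.129, -0.002]
wrist_force: [0.8, -0.6, 0.7]
opening: 0.0564
grip_force: 0.0
```

```bash
python3 - <<'E'
from h import *
to([.412,-.322,.113],-.16)
f=grab('wrist')
print(proj(f,[[.412,-.322,.137]]))
im=f['image'].astype(int);m=(im[:,:,2]>im[:,:,0]+60)&(im[:,:,2]>im[:,:,1]+30);m[300:]=0
n,l,st,c=cv2.connectedComponentsWithStats(m.astype(np.uint8));print([(s,k.round(1)) for s,k in zip(st,c) if 50<s[4]<20000])
cv2.imwrite('pics/a7.png',f['image'][130:330,130:380,::-1].repeat(3,0).repeat(3,1))
E
```

```text
turn [ 0.001 -0.003  0.001] then shift [-2.1 -2.  53. ] | pos [ 0.4102 -0.3197  0.166 ] t 17.0 F [ 0.8 -0.6  0.7] open 0.0564 grip 0.0
[[255.43759051 211.96028437]]
[(array([240, 197,  31,  20, 481], dtype=int32), array([254.9, 207.5]))]
```

View pics/a7.png

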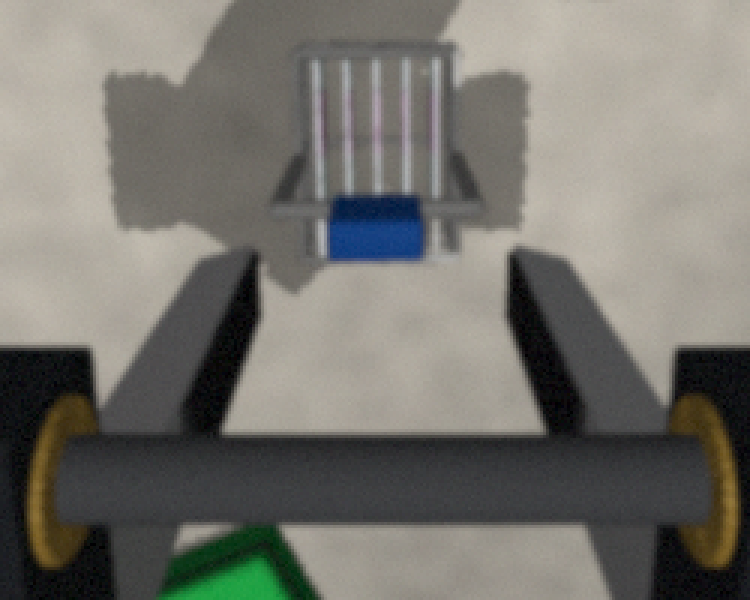

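Blue tab top at (255,211), predicted (255,212): aligned. Grasp.

jog_arm(
  rows=[
    {"x": 0,"y": -1,"z": 17,"wx": 0,"wy": 0,"wz": 0,"gripper": 0.6},
    {"x": 0,"y": 0,"z": 17,"wx": 0,"wy": 0,"wz": 0,"gripper": 0.6},
    {"x": 0,"y": 0,"z": 17,"wx": 0,"wy": 0,"wz": 0,"gripper": 0.6},
    {"x": 0,"y": 0,"z": 0,"wx": 0,"wy": 0,"wz": 0,"gripper": 0.6},
    {"x": 0,"y": 0,"z": 0,"wx": 0,"wy": 0,"wz": 0,"gripper": 0.6},
  ],
)

```text
time_s: 17.68
position: [0.4113, -0.3216, 0.1178]
orientation: [0.249, 3.13, -0.002]
wrist_force: [-0.4, 0.2, 0.1]
opening: 0.0564
grip_force: 0.0
```

```bash
python3 - <<'E'
from h import *
to([.411,-.322,.113],-.16)
E
```

```text
turn [-0.001  0.002  0.001] then shift [ 0.2 -0.5  4.8] | pos [ 0.4113 -0.3216  0.1178] t 17.68 F [-0.4  0.2  0.1] open 0.0564 grip 0.0
```

jog_arm(
  rows=[
    {"x": 0,"y": 0,"z": 3,"wx": 0,"wy": 0,"wz": 0,"gripper": 0.6},
    {"x": 0,"y": 0,"z": 0,"wx": 0,"wy": 0,"wz": 0,"gripper": 0.1},
    {"x": 0,"y": 0,"z": 0,"wx": 0,"wy": 0,"wz": 0,"gripper": 0.1},
    {"x": 0,"y": 0,"z": 0,"wx": 0,"wy": 0,"wz": 0,"gripper": 0.1},
    {"x": 0,"y": 0,"z": 0,"wx": 0,"wy": 0,"wz": 0,"gripper": 0.1},
    {"x": 0,"y": 0,"z": -10,"wx": 0,"wy": 0,"wz": 0,"gripper": 0.1},
    {"x": 0,"y": 0,"z": -40,"wx": 0,"wy": 0,"wz": 0,"gripper": 0.1},
    {"x": 0,"y": 0,"z": -40,"wx": 0,"wy": 0,"wz": 0,"gripper": 0.1},
    {"x": 0,"y": 0,"z": -40,"wx": 0,"wy": 0,"wz": 0,"gripper": 0.1},
    {"x": 0,"y": 0,"z": -40,"wx": 0,"wy": 0,"wz": 0,"gripper": 0.1},
    {"x": 0,"y": 0,"z": -10,"wx": 0,"wy": 0,"wz": 0,"gripper": 0.1},
    {"x": 0,"y": 0,"z": 0,"wx": 0,"wy": 0,"wz": 0,"gripper": 0.1},
  ],
)

```text
time_s: 19.18
position: [0.4099, -0.3204, 0.2931]
orientation: [-0.249, -3.131, -0.001]
wrist_force: [-0.2, 0.8, -3.0]
opening: 0.0258
grip_force: 30.0
```

```bash
python3 - <<'E'
from h import *
to(dry(-.12,.085,.30),DY)
E
```

```text
turn [ 0.    -0.    -0.363] then shift [-182.2  600.7   -6.9] | pos [ 0.4099 -0.3204  0.2931] t 19.18 F [-0.2  0.8 -3. ] open 0.0258 grip 30.0
```

jog_arm(
  rows=[
    {"x": 0,"y": 0,"z": 0,"wx": 0,"wy": 0,"wz": -0.121,"gripper": 0.1},
    {"x": 0,"y": 0,"z": 0,"wx": 0,"wy": 0,"wz": -0.121,"gripper": 0.1},
    {"x": 0,"y": 0,"z": 0,"wx": 0,"wy": 0,"wz": -0.121,"gripper": 0.1},
    {"x": -5,"y": 15,"z": 0,"wx": 0,"wy": 0,"wz": 0,"gripper": 0.1},
    {"x": -10,"y": 30,"z": 0,"wx": 0,"wy": 0,"wz": 0,"gripper": 0.1},
    {"x": -14,"y": 45,"z": 0,"wx": 0,"wy": 0,"wz": 0,"gripper": 0.1},
    {"x": -14,"y": 45,"z": 0,"wx": 0,"wy": 0,"wz": 0,"gripper": 0.1},
    {"x": -14,"y": 45,"z": 0,"wx": 0,"wy": 0,"wz": 0,"gripper": 0.1},
    {"x": -14,"y": 45,"z": 0,"wx": 0,"wy": 0,"wz": 0,"gripper": 0.1},
    {"x": -14,"y": 45,"z": 0,"wx": 0,"wy": 0,"wz": 0,"gripper": 0.1},
    {"x": -14,"y": 45,"z": 0,"wx": 0,"wy": 0,"wz": 0,"gripper": 0.1},
    {"x": -14,"y": 45,"z": 0,"wx": 0,"wy": 0,"wz": 0,"gripper": 0.1},
  ],
)

```text
time_s: 20.68
position: [0.4464, 0.0571, 0.2925]
orientation: [0.317, -3.123, -0.001]
wrist_force: [1.4, 0.1, -2.8]
opening: 0.0255
grip_force: 30.0
```

jog_arm(
  rows=[
    {"x": -14,"y": 45,"z": 0,"wx": 0,"wy": 0,"wz": 0,"gripper": 0.1},
    {"x": -14,"y": 45,"z": 0,"wx": 0,"wy": 0,"wz": 0,"gripper": 0.1},
    {"x": -14,"y": 45,"z": 0,"wx": 0,"wy": 0,"wz": 0,"gripper": 0.1},
    {"x": -14,"y": 45,"z": 0,"wx": 0,"wy": 0,"wz": 0,"gripper": 0.1},
    {"x": -10,"y": 35,"z": 0,"wx": 0,"wy": 0,"wz": 0,"gripper": 0.1},
    {"x": -4,"y": 20,"z": 0,"wx": 0,"wy": 0,"wz": 0,"gripper": 0.1},
    {"x": 0,"y": 0,"z": 0,"wx": 0,"wy": 0,"wz": 0,"gripper": 0.1},
  ],
)

```text
time_s: 21.55
position: [0.4674, 0.3, 0.2926]
orientation: [0.323, -3.123, 0.001]
wrist_force: [0.6, -0.7, -3.5]
opening: 0.0255
grip_force: 30.0
```

```bash
python3 - <<'E'
from h import *
to(dry(-.1,.085,.214),DY)
E
```

```text
turn [-0.    -0.002  0.002] then shift [-20.3   4.8  78.6] | pos [0.4674 0.3    0.2926] t 21.55 F [ 0.6 -0.7 -3.5] open 0.0255 grip 30.0
```

jog_arm(
  rows=[
    {"x": -10,"y": 2,"z": 26,"wx": 0,"wy": 0,"wz": 0,"gripper": 0.1},
    {"x": -10,"y": 2,"z": 26,"wx": 0,"wy": 0,"wz": 0,"gripper": 0.1},
    {"x": 0,"y": 0,"z": 26,"wx": 0,"wy": 0,"wz": 0,"gripper": 0.1},
    {"x": 0,"y": 0,"z": 0,"wx": 0,"wy": 0,"wz": 0,"gripper": 0.1},
    {"x": 0,"y": 0,"z": 0,"wx": 0,"wy": 0,"wz": 0,"gripper": 0.1},
  ],
)

```text
time_s: 22.18
position: [0.4882, 0.3061, 0.2165]
orientation: [-0.317, 3.124, -0.0]
wrist_force: [-0.5, 0.2, -3.1]
opening: 0.0257
grip_force: 30.0
```

```bash
python3 - <<'E'
from h import *
to(dry(-.002,.085,.177),DY)
f=grab('wrist');g=grab('top')
p=ctrl.get_state()['position']
print('tab top pred',proj(f,[[p[0],p[1],p[2]+.022]]))
print('rod',proj(f,[dry(-.002,.085,.167),dry(.058,.085,.186)]))
im=f['image'].astype(int);m=(im[:,:,2]>im[:,:,0]+60)&(im[:,:,2]>im[:,:,1]+30);m[300:]=0
n,l,st,c=cv2.connectedComponentsWithStats(m.astype(np.uint8));print([(s,k.round(1)) for s,k in zip(st,c) if 50<s[4]<20000])
a=cv2.resize(f['image'][120:360,100:420],(480,360));b=cv2.resize(g['image'][130:238,120:216],(320,360))
cv2.imwrite('pics/a8.png',np.hstack([a,b])[:,:,::-1])
E
```

```text
turn [-0.     0.001 -0.001] then shift [-96.7   3.   39.5] | pos [0.4882 0.3061 0.2165] t 22.18 F [-0.5  0.2 -3.1] open 0.0257 grip 30.0
tab top pred [[260.06749148 236.67839674]]
rod [[261.63407024 299.58709894]
 [261.72535838 367.32126423]]
[(array([236, 216,  43,  29, 930], dtype=int32), array([257.6, 232.6]))]
```

View pics/a8.png

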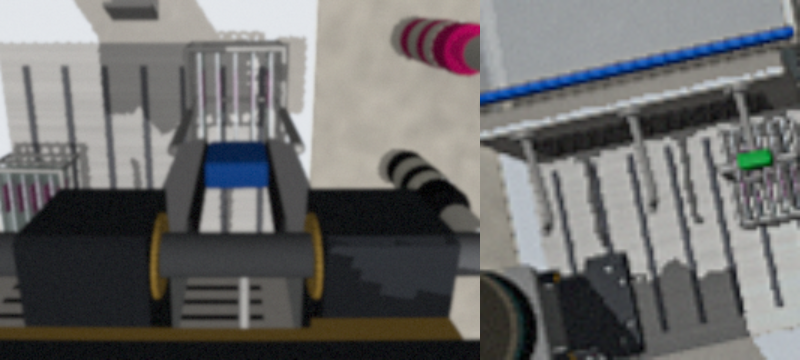

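Blue tab is centred in the gripper; hook3's rod at column 263, ~4 mm to +y. Insert and lower.

jog_arm(
  rows=[
    {"x": -10,"y": 4,"z": 0,"wx": 0,"wy": 0,"wz": 0,"gripper": 0.1},
    {"x": -20,"y": 0,"z": 0,"wx": 0,"wy": 0,"wz": 0,"gripper": 0.1},
    {"x": -20,"y": 0,"z": 0,"wx": 0,"wy": 0,"wz": 0,"gripper": 0.1},
    {"x": -20,"y": 0,"z": 0,"wx": 0,"wy": 0,"wz": 0,"gripper": 0.1},
    {"x": -18,"y": 0,"z": 0,"wx": 0,"wy": 0,"wz": 0,"gripper": 0.1},
    {"x": -10,"y": 0,"z": 0,"wx": 0,"wy": 0,"wz": 0,"gripper": 0.1},
    {"x": 0,"y": 0,"z": 0,"wx": 0,"wy": 0,"wz": 0,"gripper": 0.1},
    {"x": 0,"y": 0,"z": 8,"wx": 0,"wy": 0,"wz": 0,"gripper": 0.1},
    {"x": 0,"y": 0,"z": 8,"wx": 0,"wy": 0,"wz": 0,"gripper": 0.1},
    {"x": 0,"y": 0,"z": 8,"wx": 0,"wy": 0,"wz": 0,"gripper": 0.1},
    {"x": 0,"y": 0,"z": 8,"wx": 0,"wy": 0,"wz": 0,"gripper": 0.1},
    {"x": 0,"y": 0,"z": 0,"wx": 0,"wy": 0,"wz": 0,"gripper": 0.1},
  ],
)

```text
time_s: 23.78
position: [0.5821, 0.3304, 0.1825]
orientation: [0.32, -3.124, 0.001]
wrist_force: [-0.2, 0.1, -2.5]
opening: 0.0257
grip_force: 30.0
```

jog_arm(
  rows=[
    {"x": 0,"y": 0,"z": 3,"wx": 0,"wy": 0,"wz": 0,"gripper": 0.1},
    {"x": 0,"y": 0,"z": 0,"wx": 0,"wy": 0,"wz": 0,"gripper": 0.1},
  ],
)

```text
time_s: 24.02
position: [0.5827, 0.3308, 0.1804]
orientation: [0.32, -3.125, -0.0]
wrist_force: [-0.9, -0.3, -3.4]
opening: 0.0258
grip_force: 30.0
```

jog_arm(
  rows=[
    {"x": 0,"y": 0,"z": 3,"wx": 0,"wy": 0,"wz": 0,"gripper": 0.1},
    {"x": 0,"y": 0,"z": 0,"wx": 0,"wy": 0,"wz": 0,"gripper": 0.1},
  ],
)

```text
time_s: 24.28
position: [0.5826, 0.3307, 0.1773]
orientation: [0.32, -3.125, 0.0]
wrist_force: [-1.0, -0.5, -2.7]
opening: 0.0257
grip_force: 30.0
```

jog_arm(
  rows=[
    {"x": 0,"y": 0,"z": 2,"wx": 0,"wy": 0,"wz": 0,"gripper": 0.1},
    {"x": 0,"y": 0,"z": 0,"wx": 0,"wy": 0,"wz": 0,"gripper": 0.1},
  ],
)

```text
time_s: 24.52
position: [0.583, 0.3309, 0.1759]
orientation: [-0.32, 3.125, 0.001]
wrist_force: [-0.6, -0.2, -1.8]
opening: 0.0258
grip_force: 30.0
```

jog_arm(
  rows=[
    {"x": 0,"y": 0,"z": 2,"wx": 0,"wy": 0,"wz": 0,"gripper": 0.1},
    {"x": 0,"y": 0,"z": 0,"wx": 0,"wy": 0,"wz": 0,"gripper": 0.1},
  ],
)

```text
time_s: 24.78
position: [0.5832, 0.331, 0.1754]
orientation: [-0.32, 3.124, 0.001]
wrist_force: [-2.1, -1.7, 6.9]
opening: 0.0256
grip_force: 30.0
```

Seated. Release, rise and back off, then look.

jog_arm(
  rows=[
    {"x": 0,"y": 0,"z": -1.5,"wx": 0,"wy": 0,"wz": 0,"gripper": 0.1},
    {"x": 0,"y": 0,"z": 0,"wx": 0,"wy": 0,"wz": 0,"gripper": 0.45},
    {"x": 0,"y": 0,"z": 0,"wx": 0,"wy": 0,"wz": 0,"gripper": 0.45},
    {"x": 0,"y": 0,"z": 0,"wx": 0,"wy": 0,"wz": 0,"gripper": 0.45},
    {"x": 0,"y": 0,"z": -10,"wx": 0,"wy": 0,"wz": 0,"gripper": 0.45},
    {"x": 0,"y": 0,"z": -30,"wx": 0,"wy": 0,"wz": 0,"gripper": 0.45},
    {"x": 0,"y": 0,"z": -30,"wx": 0,"wy": 0,"wz": 0,"gripper": 0.45},
    {"x": 20,"y": 0,"z": -20,"wx": 0,"wy": 0,"wz": 0,"gripper": 0},
    {"x": 40,"y": 0,"z": -20,"wx": 0,"wy": 0,"wz": 0,"gripper": 0},
    {"x": 40,"y": 0,"z": -20,"wx": 0,"wy": 0,"wz": 0,"gripper": 0},
    {"x": 40,"y": 0,"z": -20,"wx": 0,"wy": 0,"wz": 0,"gripper": 0},
    {"x": 0,"y": 0,"z": 0,"wx": 0,"wy": 0,"wz": 0,"gripper": 0},
  ],
)

```text
time_s: 26.28
position: [0.4442, 0.3032, 0.3279]
orientation: [-0.324, 3.121, 0.004]
wrist_force: [0.8, -0.3, 0.1]
opening: 0.0006
grip_force: 0.0
```

```bash
python3 - <<'E'
from h import *
to(dry(.0,0,.4),DY)
g=grab('top');h=grab('scene')
print(proj(g,[dry(-.002,.085,.199),dry(-.002,-.085,.199)]))
th=1.48;c,s=np.cos(th),np.sin(th)
can=lambda x,y,z:dry(.09+x*c+z*s-.002,y,.05-x*s+z*c)
P=[can(-.248,.14,.005),can(-.248,-.14,.005),can(-.21,.14,.005),can(-.21,-.14,.005)];print(np.round(P,3));print(proj(g,P))
a=cv2.resize(g['image'][110:260,90:260],(510,450))
b=cv2.resize(h['image'],(290,218));H=np.zeros((450,800,3),np.uint8);H[:,:510]=a;H[:218,510:]=b
cv2.imwrite('pics/a9.png',H[:,:,::-1])
E
```

```text
turn [0.002 0.004 0.003] then shift [-142.4  -88.1  -72.1] | pos [0.4442 0.3032 0.3279] t 26.27 F [ 0.8 -0.3  0.1] open 0.0006 grip 0.0
[[135.77261613 191.58053653]
 [200.79902185 177.27221875]]
[[0.642 0.397 0.297]
 [0.699 0.123 0.297]
 [0.646 0.398 0.26 ]
 [0.702 0.124 0.26 ]]
[[ 95.03398312 163.11753801]
 [212.16820071 137.37394783]
 [100.61968149 164.01921863]
 [213.39689346 139.23798527]]
```

View pics/a9.png

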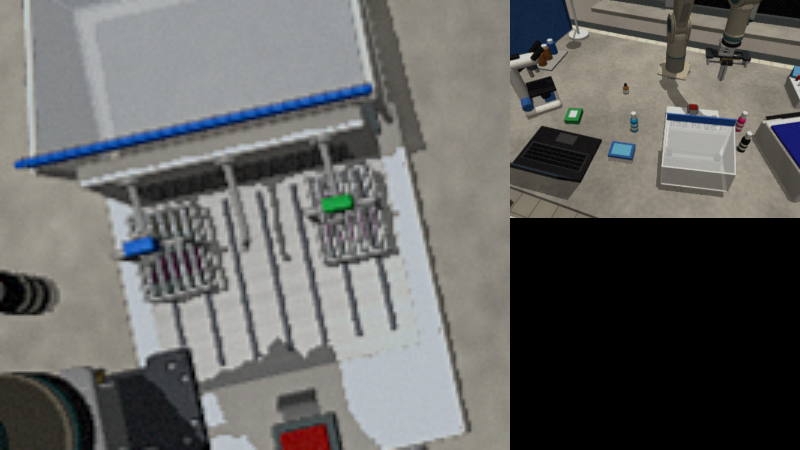

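Blue tab at (137,192) and green at (203,178), both within ~1 px of hung predictions; hood open, lip ends (96,164),(213,140) as modelled. No yellow basket is present. Now go behind the lip.

jog_arm(
  rows=[
    {"x": 0,"y": 0,"z": -36,"wx": 0,"wy": 0,"wz": 0,"gripper": 0},
    {"x": 0,"y": 0,"z": -36,"wx": 0,"wy": 0,"wz": 0,"gripper": 0},
    {"x": -32,"y": -18,"z": 0,"wx": 0,"wy": 0,"wz": 0,"gripper": 0},
    {"x": -32,"y": -18,"z": 0,"wx": 0,"wy": 0,"wz": 0,"gripper": 0},
    {"x": -32,"y": -18,"z": 0,"wx": 0,"wy": 0,"wz": 0,"gripper": 0},
    {"x": -32,"y": -18,"z": 0,"wx": 0,"wy": 0,"wz": 0,"gripper": 0},
    {"x": -32,"y": -18,"z": 0,"wx": 0,"wy": 0,"wz": 0,"gripper": 0},
    {"x": -32,"y": -18,"z": 0,"wx": 0,"wy": 0,"wz": 0,"gripper": 0},
    {"x": -32,"y": -18,"z": 0,"wx": 0,"wy": 0,"wz": 0,"gripper": 0},
    {"x": -31,"y": -17,"z": 0,"wx": 0,"wy": 0,"wz": 0,"gripper": 0},
    {"x": 0,"y": 0,"z": 0,"wx": 0,"wy": 0,"wz": 0,"gripper": 0},
  ],
)

```text
time_s: 27.75
position: [0.727, 0.2113, 0.3927]
orientation: [0.313, -3.123, 0.004]
wrist_force: [-0.7, 0.6, -0.1]
opening: 0.0007
grip_force: 0.0
```

```bash
cat >> h.py <<'E'
def lipT(th,y=-.055,cx=-.232,half=.008):
    c,s=np.cos(th),np.sin(th);return dry(.088+cx*c+.005*s+half,y,.05-cx*s+.005*c)
E
python3 - <<'E'
from h import *
to(dry(.108,-.055,.283),DY)
to(lipT(1.48))
P=[lipT(t) for t in np.linspace(1.48,0,13)]
c,s=np.cos(DY),np.sin(DY)
d=np.diff(P,axis=0)*1e3;print(np.c_[-(d[:,0]*c+d[:,1]*s),-d[:,2]].round(1))
E
```

```text
turn [-0.002 -0.003 -0.004] then shift [  7.9   4.1 109.7] | pos [0.727  0.2113 0.3927] t 27.75 F [-0.7  0.6 -0.1] open 0.0007 grip 0.0
turn [0. 0. 0.] then shift [ 35.6   4.2 111.3] | pos [0.727  0.2113 0.3927] t 27.75 F [-0.7  0.6 -0.1] open 0.0007 grip 0.0
[[28.4  3.7]
 [27.7  7.2]
 [26.6 10.5]
 [25.1 13.7]
 [23.2 16.7]
 [21.  19.4]
 [18.4 21.9]
 [15.6 24. ]
 [12.5 25.7]
 [ 9.3 27.1]
 [ 5.9 28. ]
 [ 2.4 28.5]]
```

jog_arm(
  rows=[
    {"x": 4,"y": 4,"z": 37,"wx": 0,"wy": 0,"wz": 0,"gripper": 0},
    {"x": 4,"y": 0,"z": 37,"wx": 0,"wy": 0,"wz": 0,"gripper": 0},
    {"x": 0,"y": 0,"z": 36,"wx": 0,"wy": 0,"wz": 0,"gripper": 0},
    {"x": 9,"y": 0,"z": 0,"wx": 0,"wy": 0,"wz": 0,"gripper": 0},
    {"x": 9,"y": 0,"z": 0,"wx": 0,"wy": 0,"wz": 0,"gripper": 0},
    {"x": 9,"y": 0,"z": 0,"wx": 0,"wy": 0,"wz": 0,"gripper": 0},
    {"x": 0,"y": 0,"z": 0,"wx": 0,"wy": 0,"wz": 0,"gripper": 0},
  ],
)

```text
time_s: 28.62
position: [0.69, 0.2113, 0.2892]
orientation: [-0.32, 3.121, 0.002]
wrist_force: [1.4, 0.2, 1.3]
opening: 0.0007
grip_force: 0.6
```

```bash
python3 - <<'E'
from h import *
to(lipT(1.30))
f=grab('wrist');g=grab('scene');t=grab('top')
cv2.imwrite('pics/a10.png',np.hstack([cv2.resize(t['image'][110:230,90:250],(400,300)),cv2.resize(g['image'][120:270,250:450],(400,300))])[:,:,::-1])
E
```

```text
turn [0. 0. 0.] then shift [41.  -3.3 14.2] | pos [0.69   0.2113 0.2892] t 28.62 F [1.4 0.2 1.3] open 0.0007 grip 0.6
```

View pics/a10.png

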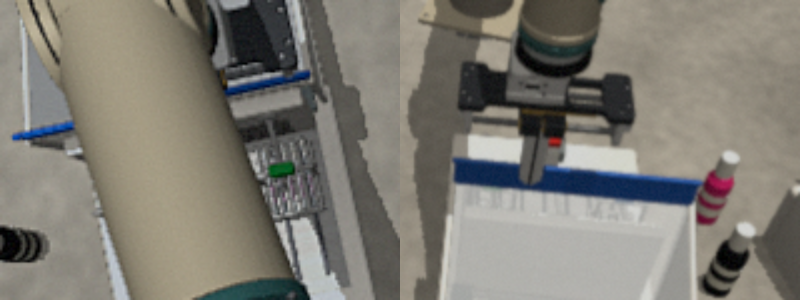

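jog_arm(
  rows=[
    {"x": 14,"y": 0,"z": 5,"wx": 0,"wy": 0,"wz": 0,"gripper": 0},
    {"x": 14,"y": 0,"z": 5,"wx": 0,"wy": 0,"wz": 0,"gripper": 0},
    {"x": 13,"y": 0,"z": 4,"wx": 0,"wy": 0,"wz": 0,"gripper": 0},
    {"x": 13,"y": 0,"z": 5,"wx": 0,"wy": 0,"wz": 0,"gripper": 0},
    {"x": 13,"y": 0,"z": 5,"wx": 0,"wy": 0,"wz": 0,"gripper": 0},
    {"x": 12.5,"y": 0,"z": 7,"wx": 0,"wy": 0,"wz": 0,"gripper": 0},
    {"x": 12.5,"y": 0,"z": 7,"wx": 0,"wy": 0,"wz": 0,"gripper": 0},
    {"x": 11.5,"y": 0,"z": 8,"wx": 0,"wy": 0,"wz": 0,"gripper": 0},
    {"x": 11.5,"y": 0,"z": 8,"wx": 0,"wy": 0,"wz": 0,"gripper": 0},
  ],
)

```text
time_s: 29.9
position: [0.5784, 0.1881, 0.2346]
orientation: [-0.319, 3.121, 0.002]
wrist_force: [1.2, 0.0, 4.6]
opening: 0.0005
grip_force: 2.5
```

```bash
cat >> h.py <<'E'
def path(th0,th1,n):
    "steps of tool x,z (mm) along the lip arc, from the measured pose"
    s=ctrl.get_state();P=[s['position']]+[lipT(t) for t in np.linspace(th0,th1,n)]
    c,q=np.cos(DY),np.sin(DY);d=np.diff(P,axis=0)*1e3;print(np.c_[-(d[:,0]*c+d[:,1]*q),-q*d[:,0]+c*d[:,1],-d[:,2]].round(1))
E
python3 - <<'E'
from h import *
for t in(1.1,1.0,.9,.8):to(lipT(t))
path(.8,.2,11)
E
```

```text
turn [0. 0. 0.] then shift [-29.7  -3.2 -24.3] | pos [0.5784 0.1881 0.2346] t 29.9 F [1.2 0.  4.6] open 0.0005 grip 2.5
turn [0. 0. 0.] then shift [ -9.2  -3.2 -13.3] | pos [0.5784 0.1881 0.2346] t 29.9 F [1.2 0.  4.6] open 0.0005 grip 2.5
turn [0. 0. 0.] then shift [10.  -3.2 -0.3] | pos [0.5784 0.1881 0.2346] t 29.9 F [1.2 0.  4.6] open 0.0005 grip 2.5
turn [0. 0. 0.] then shift [27.8 -3.2 14.6] | pos [0.5784 0.1881 0.2346] t 29.9 F [1.2 0.  4.6] open 0.0005 grip 2.5
[[27.7 -3.2 14.7]
 [ 9.9  0.   9.8]
 [ 9.3 -0.  10.4]
 [ 8.7  0.  10.9]
 [ 8.  -0.  11.4]
 [ 7.3 -0.  11.9]
 [ 6.6  0.  12.3]
 [ 5.8 -0.  12.6]
 [ 5.1  0.  13. ]
 [ 4.3  0.  13.3]
 [ 3.5  0.  13.5]]
```

jog_arm(
  rows=[
    {"x": 14,"y": -1,"z": 7,"wx": 0,"wy": 0,"wz": 0,"gripper": 0},
    {"x": 14,"y": -1,"z": 7,"wx": 0,"wy": 0,"wz": 0,"gripper": 0},
    {"x": 10,"y": 0,"z": 10,"wx": 0,"wy": 0,"wz": 0,"gripper": 0},
    {"x": 9.3,"y": 0,"z": 10.4,"wx": 0,"wy": 0,"wz": 0,"gripper": 0},
    {"x": 8.7,"y": 0,"z": 10.9,"wx": 0,"wy": 0,"wz": 0,"gripper": 0},
    {"x": 8,"y": 0,"z": 11.4,"wx": 0,"wy": 0,"wz": 0,"gripper": 0},
    {"x": 7.3,"y": 0,"z": 11.9,"wx": 0,"wy": 0,"wz": 0,"gripper": 0},
    {"x": 6.6,"y": 0,"z": 12.3,"wx": 0,"wy": 0,"wz": 0,"gripper": 0},
    {"x": 5.8,"y": 0,"z": 12.6,"wx": 0,"wy": 0,"wz": 0,"gripper": 0},
  ],
)

```text
time_s: 31.02
position: [0.4956, 0.1691, 0.139]
orientation: [-0.32, 3.123, 0.001]
wrist_force: [4.5, 1.4, 2.6]
opening: 0.0003
grip_force: 2.2
```

```bash
python3 - <<'E'
from h import *
for t in(.5,.4,.3):to(lipT(t))
path(.3,-.01,6)
E
```

```text
turn [0. 0. 0.] then shift [-14.1  -1.4 -26.6] | pos [0.4956 0.1691 0.139 ] t 31.02 F [4.5 1.4 2.6] open 0.0003 grip 2.2
turn [0. 0. 0.] then shift [-3.5 -1.4 -6. ] | pos [0.4956 0.1691 0.139 ] t 31.02 F [4.5 1.4 2.6] open 0.0003 grip 2.2
turn [0. 0. 0.] then shift [ 4.9 -1.4 15.6] | pos [0.4956 0.1691 0.139 ] t 31.02 F [4.5 1.4 2.6] open 0.0003 grip 2.2
[[ 4.9 -1.4 15.6]
 [ 4.1  0.  13.8]
 [ 3.3 -0.  14. ]
 [ 2.4  0.  14.2]
 [ 1.5 -0.  14.3]
 [ 0.6  0.  14.4]]
```

jog_arm(
  rows=[
    {"x": 4.9,"y": 0,"z": 15,"wx": 0,"wy": 0,"wz": 0,"gripper": 0},
    {"x": 4.1,"y": 0,"z": 14,"wx": 0,"wy": 0,"wz": 0,"gripper": 0},
    {"x": 3.3,"y": 0,"z": 14,"wx": 0,"wy": 0,"wz": 0,"gripper": 0},
    {"x": 2.4,"y": 0,"z": 14,"wx": 0,"wy": 0,"wz": 0,"gripper": 0},
    {"x": 1,"y": 0,"z": 10,"wx": 0,"wy": 0,"wz": 0,"gripper": 0},
    {"x": 0,"y": 0,"z": 0,"wx": 0,"wy": 0,"wz": 0,"gripper": 0},
  ],
)

```text
time_s: 31.78
position: [0.4789, 0.1654, 0.0716]
orientation: [0.32, -3.123, 0.0]
wrist_force: [1.3, 2.2, 3.4]
opening: 0.0004
grip_force: 1.8
```

```bash
python3 - <<'E'
from h import *
to(lipT(0))
E
```

```text
turn [0. 0. 0.] then shift [-0.4 -1.1 16.6] | pos [0.4789 0.1654 0.0716] t 31.77 F [1.3 2.2 3.4] open 0.0004 grip 1.8
```

jog_arm(
  rows=[
    {"x": 0,"y": 0,"z": 6,"wx": 0,"wy": 0,"wz": 0,"gripper": 0},
    {"x": 0,"y": 0,"z": 5,"wx": 0,"wy": 0,"wz": 0,"gripper": 0},
    {"x": 0,"y": 0,"z": 4,"wx": 0,"wy": 0,"wz": 0,"gripper": 0},
    {"x": 0,"y": 0,"z": 3,"wx": 0,"wy": 0,"wz": 0,"gripper": 0},
    {"x": 0,"y": 0,"z": 0,"wx": 0,"wy": 0,"wz": 0,"gripper": 0},
  ],
)

```text
time_s: 32.4
position: [0.478, 0.1653, 0.0547]
orientation: [0.321, -3.122, 0.001]
wrist_force: [-2.3, 1.8, 10.6]
opening: 0.0003
grip_force: 5.5
```

jog_arm(
  rows=[
    {"x": 0,"y": 0,"z": 2,"wx": 0,"wy": 0,"wz": 0,"gripper": 0},
    {"x": 0,"y": 0,"z": 0,"wx": 0,"wy": 0,"wz": 0,"gripper": 0},
  ],
)

```text
time_s: 32.65
position: [0.4781, 0.1653, 0.0537]
orientation: [0.32, -3.123, 0.001]
wrist_force: [-4.9, 1.7, 20.9]
opening: 0.0007
grip_force: 10.9
```

jog_arm(
  rows=[
    {"x": 0,"y": 0,"z": -3,"wx": 0,"wy": 0,"wz": 0,"gripper": 0},
    {"x": 0,"y": 0,"z": -3,"wx": 0,"wy": 0,"wz": 0,"gripper": 0},
    {"x": 0,"y": 0,"z": 0,"wx": 0,"wy": 0,"wz": 0,"gripper": 0},
  ],
)

```text
time_s: 33.02
position: [0.4789, 0.1642, 0.058]
orientation: [0.319, -3.123, 0.002]
wrist_force: [-0.6, 0.7, -0.0]
opening: 0.0004
grip_force: 0.0
```

```bash
python3 - <<'E'
from h import *
to(lipT(0))
f=grab('wrist');g=grab('scene')
a=cv2.resize(f['image'],(400,300));b=cv2.resize(g['image'][130:280,250:450],(400,300))
cv2.imwrite('pics/a11.png',np.hstack([a,b])[:,:,::-1])
E
```

```text
turn [0. 0. 0.] then shift [-0.6  0.1  3. ] | pos [0.4789 0.1642 0.058 ] t 33.02 F [-0.6  0.7 -0. ] open 0.0004 grip 0.0
```

No contact force after easing 5 mm: the catch holds. Retreat upward.

jog_arm(
  rows=[
    {"x": 0,"y": 0,"z": -20,"wx": 0,"wy": 0,"wz": 0,"gripper": 0},
    {"x": 0,"y": 0,"z": -40,"wx": 0,"wy": 0,"wz": 0,"gripper": 0},
    {"x": 0,"y": 0,"z": -40,"wx": 0,"wy": 0,"wz": 0,"gripper": 0},
    {"x": 20,"y": 0,"z": -40,"wx": 0,"wy": 0,"wz": 0,"gripper": 0},
    {"x": 30,"y": -30,"z": -30,"wx": 0,"wy": 0,"wz": 0,"gripper": 0},
    {"x": 30,"y": -40,"z": 0,"wx": 0,"wy": 0,"wz": 0,"gripper": 0},
    {"x": 0,"y": -40,"z": 0,"wx": 0,"wy": 0,"wz": 0,"gripper": 0},
    {"x": 0,"y": 0,"z": 0,"wx": 0,"wy": 0,"wz": 0,"gripper": 0},
  ],
)

```text
time_s: 34.12
position: [0.4234, 0.0382, 0.2283]
orientation: [0.31, -3.125, 0.002]
wrist_force: [0.5, -0.0, -0.2]
opening: 0.0004
grip_force: 0.0
```

```bash
python3 - <<'E'
from h import *
f=grab('top');g=grab('scene')
a=cv2.resize(f['image'][110:290,80:260],(400,400));b=cv2.resize(g['image'],(400,300))
H=np.zeros((400,800,3),np.uint8);H[:,:400]=a;H[:300,400:]=b
cv2.imwrite('pics/a12.png',H[:,:,::-1])
print(proj(f,[dry(-.002,.085,.199),dry(-.002,-.085,.199)]))
E
```

```text
[[135.77261613 191.58053653]
 [200.79902185 177.27221875]]
```

View pics/a12.png

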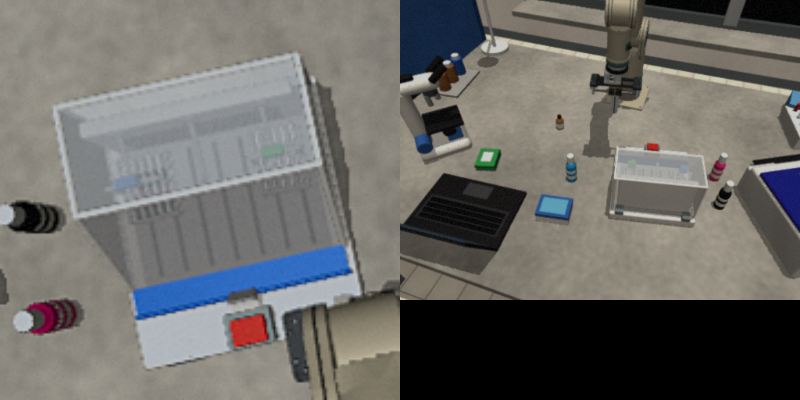

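The hood is shut with the tongue over the lip (243,296); both tabs show inside at (126,182) and (271,150), on their hooks, and nothing else has moved. Handing in.

```bash
python3 -c "
from cell import workorder
print(workorder.job_done())"
```

```text
the job is handed in; nothing more can be done
None
```

Job handed in with no verdict returned: the two baskets present (green and blue; no yellow seen) hang on hook1 and hook3, and the hood is shut and held by its catch.

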